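# Press the gilded moulding through the guard window

## Task

With the fingertips push the gilded moulding along its channel until it is fully home against the end stop of the bench press. Then reach down through the window of the press's guard, press the lever's paddle firmly down so that its rubber foot bears on the moulding, keep it pressed for three seconds, then let the lever spring back up and withdraw. Do not touch the guard at any time, do not pick up or tip the moulding, and leave the stone, jar and brush pot where they are.

Things in the scene. Friction and masses are not known exactly. Their poses are not given: they have to be found in the camera images.
- press: Fixed grey bench press. Origin at table level under the foot; +x away from the robot (yaw up to 0.22 rad either way), +y along the channel to the end stop. Bed 12 mm high, x -150..115, y -75..100 mm, plus a 70 mm wide tongue of the same height out to y -243. Channel rails, 8 mm high above the bed, at x = +-21.5 mm, y -120..80. The moulding is pushed along +y at x = 0.
- guard: Grey sheet-metal guard box over the press, not to be touched; origin and axes of the press. Flat top, 4 mm thick, upper face at z 100 mm, x -148..110, y -65..65 mm, with one window. Closed front and sides, except tunnels in both sides at x -40..60 mm where the moulding passes.
- window (a point): Centre of the guard's window, at the guard's upper face (press frame x -85, y 0, z 100 mm). The window is a horizontal opening 90 mm along the press's x and 80 mm along its y, straight above the paddle.
- paddle_top (a point): Centre of the upper face of the black paddle, 32 mm (x) by 40 mm (y), on the near end of the steel lever; with the lever up it lies 14 mm below the guard's upper face, in the middle of the window. It is pressed straight down.
- lever (a joint): Lever angle, rad: 0 = up at rest (it springs back), 0.16 = lower limit. Pivot 165 mm beyond the paddle, 78 mm above the table. With the moulding home the foot meets it at 0.11 rad, the paddle 18 mm lower than at rest. The spring alone takes 2 to 4 N at the paddle; 10 N or more on the paddle is a firm press.
- foot: The rubber foot, radius 10 mm, under the middle of the lever, half-way between pivot and paddle; origin at its underside, 9 mm above the moulding at rest.
- moulding: Loose picture-frame moulding, 36 mm wide (x), 220 long (y), 20 tall, about 180 g, wood with a gilded top. Origin at the centre of its underside, flat on the 12 mm high bed, y along the channel. It starts 95 to 125 mm short of home; home, its origin is at press y = -30 mm. It slides with 1 to 3 N.
- push_end (a point): Centre of the moulding's end face on the -y side, the end to push (10 mm above the bed); its face looks to the press's -y. Fully home it lies at press y = -140 mm, 75 mm clear of the guard's side.
- stop_face (a point): Centre of the end stop's face that the moulding's other end must meet (press x 0, y 80, z 22 mm; visible just past the guard).
- stone: Bystander: rounded gilded stone, 60 mm across, 37 mm tall, loose, on the table on the robot's side of the infeed. Origin at the centre of its underside.
- jar: Bystander: amber jar, 54 mm across, 65 mm tall, loose, on the far side of the infeed. Origin at the centre of its underside.
- brush_pot: Bystander: terracotta pot with brushes, 90 mm across, pot 100 mm and brushes up to about 250 mm tall, loose, beyond the end-stop side of the press. Origin at the centre of its underside.
There are look-alikes about, which are no part of the job. What is shaped like the moulding but turquoise is not meant.

How it is judged:
By the outcome, as a careful person would: the job done as asked, in the order asked, and still so for the second after the job is handed in, with the robot touching nothing.
It also fails if it takes over 54 s, if anything falls off the work surface, if the arm or the gripper's body presses on something with over 40 N, if the wrist force passes 120 N, or if a joint passes its speed limit or range.

## Robot

A 6-joint arm with a two-finger parallel gripper is mounted at the origin on the work surface. World frame = base frame: x ahead of the robot, y to its left, z up, the work surface at z = 0. Lengths are in m, angles in rad, forces in N, time in s.
With the tool pointing down it reaches from about 0.375 to 0.9 m from the base axis. Payload 3.1 kg.
Tool frame: the origin (TCP) lies on the front face of the gripper's body, between the roots of the fingers; the fingertips stand 70 mm ahead of it and the grasp point (between the pads) lies 51 mm ahead of it; z points along the fingers, y is the direction in which the jaws open and shut (so a half turn about z gives the same grasp; the last joint's range is limited). The gripper opens to 87 mm and grips with 3 to 60 N. Pads are 19 mm wide; open, the fingers measure 117 mm over their backs; the gripper's body (75 mm by 190 mm) begins 51 mm behind the grasp point.
Start: joints at [0.958, 0.527, 1.433, -0, 1.181, -0.178], TCP at [0.263, 0.567, 0.292] pointing down, gripper open.
Joint ranges: [-3.08, 3.08], [-0.75, 2.2], [0.22, 2.44], [-1.43, 4.57], [0, 2.65], [-2.85, 2.85]. Speed limits (rad/s): [2.79, 2.79, 3.14, 3.14, 3.14, 3.14].

## Interface

Orientations are given as a unit quaternion [w, x, y, z].
In Python, from workcell import env gives the robot as it stands. Calls block until the motion is done:
- env.goto(position, orientation): joint-space move of the TCP to a pose.
- env.line_to(position, rotation=None, velocity=0.15, guard=None): straight line of the TCP; rotation=None keeps the orientation; velocity is the mean speed in m/s. With guard (N) it stops when the force on the tool has changed by that much, and returns True; else False.
- env.move_j(angles): joint-space move.
- env.move_gripper(opening, grasp_force=None): finger opening in m; grasp_force is the grip in N (None keeps the last); returns when the fingers have stopped.
- env.dwell(seconds).
- env.solve_ik(position, orientation): joint angles nearest the present ones, or None.
- env.snapshot(name): name is "scene" or "top"; returns (picture, depth): 480x640x3 uint8, blue, green, red; 480x640 float32, m along the optical axis (not along the pixel's ray), 0 where there is no reading.
- env.camera_params(name): a dict with "K" (3x3 intrinsics, pixels), "dist_coeffs" ([k1, k2, p1, p2, k3] as OpenCV has them; the pictures are not rectified), "origin" and "orientation" of the camera in the world. Camera axes: x right, y up, looking along -z (the intrinsics and any distortion apply to the point x, -y, -z); pixel columns grow to the right and rows downward; lengths in m; the calibration is good to about 2 mm. A picture is of the moment at which its call begins. camera_params takes no time and is no camera call.
A pose or a line that the arm cannot do raises env.Unreachable and nothing moves.
- env.finish_job(): hands the job in, once; it reports no verdict.
Trained networks look in the newest picture that a camera, given by its name, has taken for a name from the list of things; names that differ only in an ending like _2 or _b are one class to them, and where a whole thing is asked for, a point or a joint stands for the part that bears it (a point fixed in the world has none). Each returns a list of dicts, best first, with "score" (0 to 1); they miss things now and then, are a little off and sometimes report something else, mostly with a low value. They report only what shows in the picture. A call takes as long as a camera call. They do not tell look-alikes from the thing itself.
- env.boxes_of(camera, name): "box" ([left, top, right, bottom] in pixels, round what is visible of it).
Readings, each from a call of its own:
- env.get_time_s(): time.
- env.get_joint_positions(): joint angles.
- env.get_qd(): joint speeds.
- env.get_joint_efforts(): joint torques, N m.
- env.get_tool_pos(): TCP position.
- env.get_ee_rot(): TCP orientation.
- env.get_contact_force(): force on the tool from outside, world axes, zero at the start.
- env.get_ft_torque(): the same for the moment, N m.
- env.get_finger_gap(): finger opening in m.
Only numpy, scipy, OpenCV 4.12 (cv2) and the standard library are available. Lean on these libraries where they do the work, as an engineer would, in place of code of your own. Each camera call takes 0.05 s, during which the arm holds its last target.

## Working session

There is one attempt and no reset: what is moved stays moved. The work goes in short steps, each a Python script; the robot and the scene stay as the last script left them, time stands still between calls to the robot, and variables do not carry over. Pictures are saved under pics/ and viewed, and the job is handed in when it is done.

```bash
mkdir -p pics
python3 - <<'E'
from workcell import env
import cv2,json
for n in("scene","top"):
    p,d=env.snapshot(n); cv2.imwrite(f"pics/{n}0.png",p); import numpy as np; np.save(f"pics/{n}0.npy",d)
    print(n,env.camera_params(n),(d>0).mean())
    for o in("press","guard","moulding","stone","jar","brush_pot","lever"):
        print(o,[(np.round(b["box"]).tolist(),round(b["score"],2)) for b in env.boxes_of(n,o)])
print(env.get_time_s(),env.get_tool_pos(),env.get_ee_rot())
E
```

```text
scene {'K': array([[490.77947442,   0.        , 320.06647046],
       [  0.        , 490.77947442, 237.55203241],
       [  0.        ,   0.        ,   1.        ]]), 'dist_coeffs': array([-0.11670274,  0.        ,  0.        ,  0.        ,  0.        ]), 'origin': array([1.14717023, 0.23088662, 0.84439795]), 'orientation': array([0.56737558, 0.19781491, 0.25295263, 0.75826722])} 0.9960416666666667
press [([236.0, 194.0, 406.0, 338.0], 0.74)]
guard [([321.0, 196.0, 398.0, 330.0], 0.87)]
moulding [([472.0, 202.0, 530.0, 291.0], 0.93), ([210.0, 152.0, 298.0, 173.0], 0.9), ([229.0, 257.0, 326.0, 284.0], 0.64)]
stone [([276.0, 215.0, 301.0, 238.0], 0.56)]
jar [([256.0, 292.0, 285.0, 333.0], 0.8), ([320.0, 195.0, 398.0, 327.0], 0.6)]
brush_pot [([451.0, 247.0, 534.0, 351.0], 0.97)]
lever [([235.0, 193.0, 407.0, 340.0], 0.56), ([352.0, 221.0, 372.0, 238.0], 0.51)]
top {'K': array([[561.92111947,   0.        , 319.68700338],
       [  0.        , 561.92111947, 241.41328449],
       [  0.        ,   0.        ,   1.        ]]), 'dist_coeffs': array([-0.08297525,  0.        ,  0.        ,  0.
[... 163 characters left out ...]
09895833334
press [([235.0, 162.0, 408.0, 313.0], 0.76), ([322.0, 199.0, 417.0, 233.0], 0.52)]
guard [([246.0, 161.0, 335.0, 314.0], 0.6)]
moulding [([121.0, 269.0, 186.0, 377.0], 0.9), ([446.0, 135.0, 545.0, 201.0], 0.76), ([324.0, 199.0, 413.0, 235.0], 0.72), ([402.0, 333.0, 507.0, 397.0], 0.62), ([342.0, 152.0, 373.0, 186.0], 0.22)]
stone [([360.0, 262.0, 390.0, 286.0], 0.78), ([343.0, 152.0, 371.0, 185.0], 0.69), ([235.0, 163.0, 413.0, 316.0], 0.49)]
jar [([344.0, 152.0, 372.0, 186.0], 0.94)]
brush_pot [([119.0, 149.0, 196.0, 228.0], 0.85)]
lever [([287.0, 241.0, 309.0, 276.0], 0.79)]
0.8 [0.26320796 0.56683213 0.29227752] [ 1.50020695e-05  2.15670840e-01  9.76466123e-01 -1.20820276e-05]
```

View pics/scene0.png

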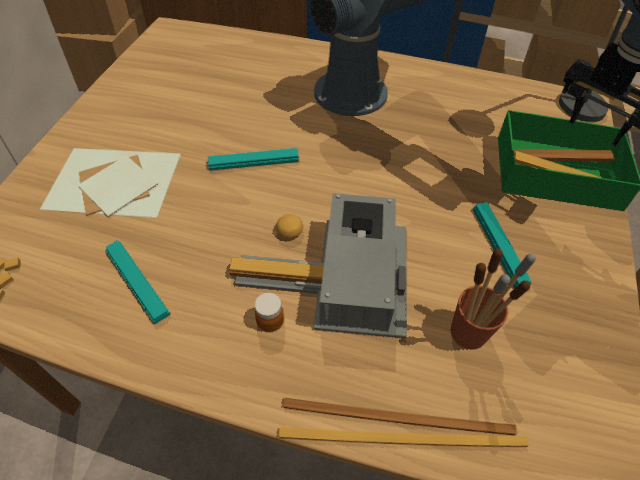

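View pics/top0.png

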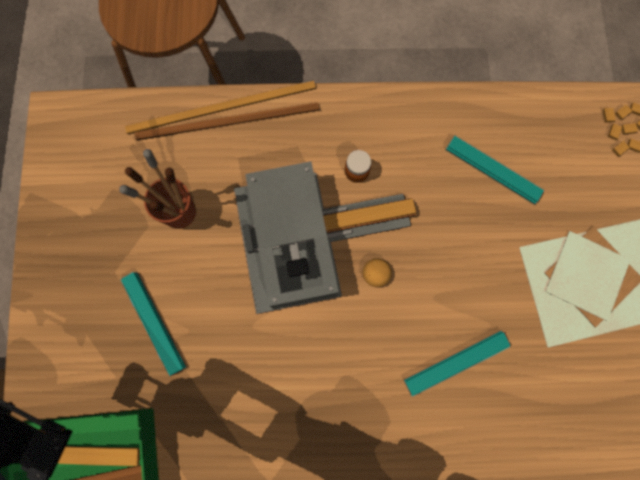

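The scene view shows the guard around (360,265), with the window and black paddle at (362,226). The gilded moulding's free end is at about (232,267), the stone at (289,227) and the jar at (269,312). In the top view the moulding's end is at (413,208), the paddle at (298,267), the stone at (377,272) and the jar at (358,166). Next I'll fit the press pose from the point clouds.

```bash
cat > h.py <<'E'
import numpy as np,cv2
from scipy.spatial.transform import Rotation as R
from workcell import env
def cloud(n,d):
    c=env.camera_params(n); h,w=d.shape
    u,v=np.meshgrid(np.arange(w),np.arange(h))
    q=cv2.undistortPoints(np.stack([u,v],-1).reshape(-1,1,2).astype(float),c["K"],c["dist_coeffs"]).reshape(h,w,2)
    P=np.stack([q[...,0]*d,-q[...,1]*d,-d],-1)
    o=c["orientation"]
    W=P@R.from_quat([o[1],o[2],o[3],o[0]]).as_matrix().T+c["origin"]
    W[d<=0]=np.nan
    return W
def project(n,X):
    c=env.camera_params(n);o=c["orientation"]
    p=(np.atleast_2d(X)-c["origin"])@R.from_quat([o[1],o[2],o[3],o[0]]).as_matrix()
    p=p*[1,-1,-1]
    return cv2.projectPoints(p.reshape(-1,1,3),np.zeros(3),np.zeros(3),c["K"],c["dist_coeffs"])[0].reshape(-1,2)
E
python3 - <<'E'
from h import *
for n in("scene","top"):
    d=np.load(f"pics/{n}0.npy"); im=cv2.imread(f"pics/{n}0.png"); W=cloud(n,d)
    roi=np.zeros(d.shape,bool)
    if n=="scene": roi[185:345,300:415]=1
    else: roi[155:320,230:345]=1
    tb=W[...,2][150:180,20:30] if 0 else W[...,2]
    print(n,"table z med",np.nanmedian(tb))
    m=roi&(W[...,2]>.092)&(W[...,2]<.108)
    P=W[m]; print("top z",np.median(P[:,2]),m.sum())
    r=cv2.minAreaRect(P[:,:2].astype(np.float32)*1000); print(r)
    # gold
    hsv=cv2.cvtColor(im,cv2.COLOR_BGR2HSV)
    for name,b in {"stone":[(272,212,305,242),(358,258,394,290)],"jar":[(250,290,288,336),(342,150,374,188)],"mould":[(225,255,326,284),(328,198,418,238)]}.items():
        l,t,rr,bb=b[n=="top"]; Q=W[t:bb,l:rr].reshape(-1,3); 
        lo,hi=(.026,.04) if name=="mould" else (.012,.2)
        Q=Q[(Q[:,2]>lo)&(Q[:,2]<hi)]
        print(name,cv2.minAreaRect(Q[:,:2].astype(np.float32)*1000),"z",np.percentile(Q[:,2],[50,98]))
E
```

```text
scene table z med 0.001428934139718785
top z 0.1015021901275045 6295
((594.255615234375, 160.57177734375), (261.708740234375, 128.8072052001953), 10.355879783630371)
stone ((528.8367919921875, -5.784542083740234), (56.40023422241211, 52.990150451660156), 78.49555206298828) z [0.03260656 0.03945998]
jar ((746.1773681640625, 26.867084503173828), (50.86249923706055, 51.513118743896484), 67.56747436523438) z [0.06404392 0.06865529]
mould ((644.8998413085938, 5.5947723388671875), (35.514400482177734, 187.89891052246094), 10.389242172241211) z [0.03309917 0.03620058]
top table z med -0.0009868782981738988
top z 0.099242117222068 7246
((593.719970703125, 160.9104766845703), (260.0719299316406, 130.62008666992188), 10.286907196044922)
stone ((523.1685180664062, -7.058349609375), (56.88109588623047, 57.54722595214844), 38.932857513427734) z [0.03065348 0.0379064 ]
jar ((739.2276000976562, 25.29082489013672), (50.4770393371582, 50.425601959228516), 37.694091796875) z [0.06261966 0.06780365]
mould ((640.7341918945312, 1.2406463623046875), (35.321319580078125, 181.1203155517578), 9.769973754882812) z [0.03098348 0.03534255]
```

```bash
cat >> h.py <<'E'
TH=np.deg2rad(10.32)
ex=np.array([np.cos(TH),np.sin(TH),0]);ey=np.array([-np.sin(TH),np.cos(TH),0])
O=np.array([.594,.1607,0])+.019*ex
def w(x,y,z): return O+x*ex+y*ey+np.array([0,0,z])
def press(W):
    D=W-O; return np.stack([D@ex,D@ey,W[...,2]],-1)
E
python3 - <<'E'
from h import *
print("O",O)
for n in("scene","top"):
    d=np.load(f"pics/{n}0.npy"); im=cv2.imread(f"pics/{n}0.png"); P=press(cloud(n,d))
    m=(P[...,2]>.026)&(P[...,2]<.042)&(abs(P[...,0])<.03)&(P[...,1]<-.08)&(P[...,1]>-.32)
    Q=P[m]; print(n,"x",np.percentile(Q[:,0],[2,98]),"y",np.percentile(Q[:,1],[0,1,3]))
    pt=(P[...,2]<.094)&(P[...,2]>.078)&(abs(P[...,0]+.085)<.03)&(abs(P[...,1])<.03)
    print("paddle",np.median(P[pt],0),pt.sum(),np.percentile(P[pt],[3,97],axis=0))
    for b in [[451,247,534,351]] if n=="scene" else [[119,149,196,228]]:
        l,t,r,bb=b; C=cloud(n,d)[t:bb,l:r].reshape(-1,3); C=C[C[:,2]>.03]; print("pot",np.percentile(C,[1,99],axis=0))
    pts=[w(x,y,.1) for x,y in[(-.148,-.065),(.11,-.065),(.11,.065),(-.148,.065)]]
    pts2=[w(x,y,.1) for x,y in[(-.13,-.04),(-.04,-.04),(-.04,.04),(-.13,.04)]]
    pts3=[w(x,y,.032) for x,y in[(-.018,-.25),(.018,-.25),(.018,-.065),(-.018,-.065)]]
    pts4=[w(x,y,.012) for x,y in[(-.035,-.243),(.035,-.243)]]
    pts5=[w(x,y,.086) for x,y in[(-.101,-.02),(-.069,-.02),(-.069,.02),(-.101,.02)]]
    s=4; l,t,r,b=(225,180,415,345) if n=="scene" else (230,150,420,320)
    big=cv2.resize(im[t:b,l:r],None,fx=s,fy=s,interpolation=cv2.INTER_CUBIC)
    for q,c in((pts,(0,255,0)),(pts2,(0,0,255)),(pts3,(255,0,255)),(pts4,(255,255,0)),(pts5,(0,255,255))):
        uv=((project(n,np.array(q))-[l,t]+.5)*s).astype(int); cv2.polylines(big,[uv],True,c,1)
    cv2.imwrite(f"pics/{n}_fit.png",cv2.resize(big,None,fx=.85,fy=.85))
from scipy.spatial.transform import Rotation as R
E
```

```text
O [0.61269263 0.16410377 0.        ]
scene x [-0.01239767  0.01906254] y [-0.25567563 -0.2534786  -0.25066785]
paddle [-7.75220937e-02 -2.55998731e-05  8.67423472e-02] 303 [[-0.09811502 -0.017863    0.08086043]
 [-0.05823549  0.01759568  0.08957096]]
pot [[0.62123009 0.3554346  0.03234746]
 [0.70726009 0.43876261 0.2528105 ]]
top x [-0.01534295  0.01407077] y [-0.25591404 -0.25400975 -0.25003793]
paddle [-0.08326643  0.00011015  0.08449791] 413 [[-0.1008519  -0.01807035  0.07979274]
 [-0.05835682  0.01845415  0.08830052]]
pot [[0.61693494 0.35409702 0.03178495]
 [0.70154601 0.43780409 0.25047647]]
```

```bash
cd pics; python3 -c "
import cv2
for n in('scene','top'):print(cv2.imread(n+'_fit.png').shape)"
```

```text
(561, 646, 3)
(578, 646, 3)
```

View pics/scene_fit.png

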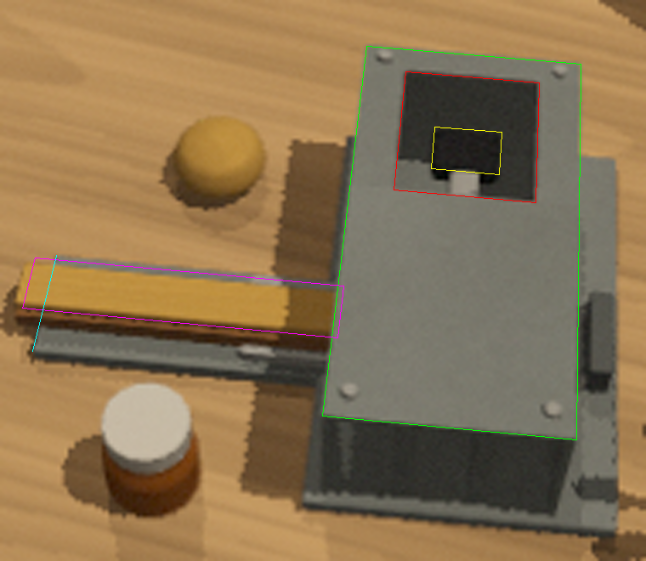

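View pics/top_fit.png

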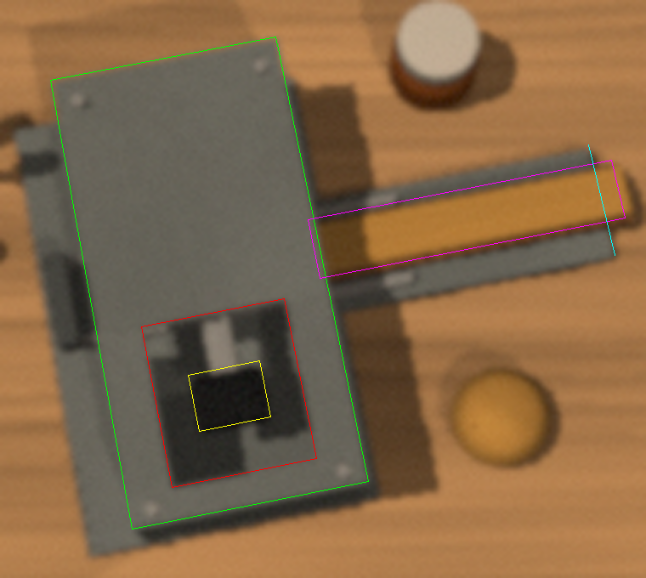

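```bash
cat >> h.py <<'E'
def qd(yaw): # tool down, jaw (tool y) along world yaw
    a=(yaw+np.pi/2)/2
    return np.array([0,np.cos(a),np.sin(a),0])
E
python3 - <<'E'
from h import *
for y in(TH,TH+np.pi):
    q=qd(y); M=R.from_quat([q[1],q[2],q[3],q[0]]).as_matrix(); print(M[:,1],M[:,2],env.solve_ik(w(0,-.3,.2),q),env.solve_ik(w(-.085,0,.2),q))
print(env.get_joint_positions())
E
```

```text
[0.98382256 0.17914564 0.        ] [ 0.  0. -1.] [-3.58319909e-01  7.02978071e-01  1.36475065e+00 -4.44089210e-16
  1.07386393e+00 -5.38437888e-01] [ 7.09424970e-02  5.55241427e-01  1.70893569e+00 -4.44089210e-16
  8.77415532e-01 -1.09175482e-01]
[-0.98382256 -0.17914564  0.        ] [ 0.  0. -1.] [-3.58319909e-01  7.02978071e-01  1.36475065e+00 -4.44089210e-16
  1.07386393e+00  2.60315477e+00] None
[ 9.57529991e-01  5.27449951e-01  1.43270521e+00 -3.99951453e-05
  1.18144822e+00 -1.78493582e-01]
```

Run:
```python
from h import *
q=qd(TH)
env.move_gripper(0.0)
print("gap",env.get_finger_gap())
env.goto([.47,.12,.35],q)
env.goto(w(0,-.30,.25),q)
env.line_to(w(0,-.30,.110),velocity=.2)
print(env.get_time_s(),press(np.array(env.get_tool_pos())),env.get_contact_force())
for n in("scene","top"):
    p,d=env.snapshot(n)
    cv2.imwrite(f"pics/{n}1.png",p)
```

```text
gap -8.130728122699956e-05
6.2417 [ 0.00094972 -0.29999987  0.11143261] [-0.51458356  0.17844003  0.50048105]
```

View pics/scene1.png

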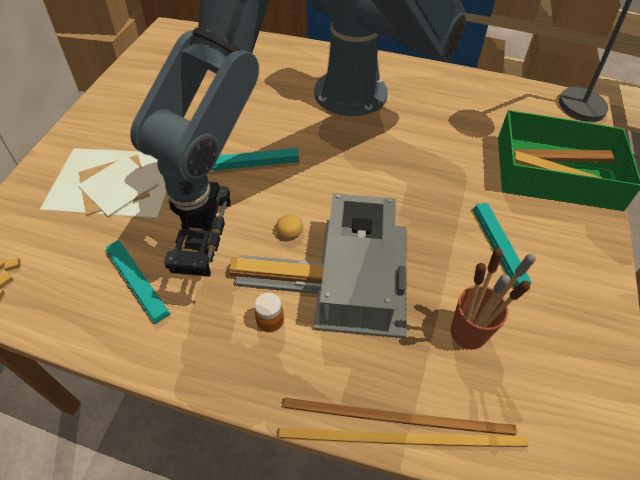

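The gripper, at about (192,255), stands behind the moulding end (232,267) and in line with it. It is clear of the stone and the jar. I'll push now.

Run:
```python
from h import *
env.line_to(w(0,-.30,.088),velocity=.1)
print("z",env.get_tool_pos()[2])
def st(s): print(s,round(env.get_time_s(),2),np.round(press(np.array(env.get_tool_pos())),4),np.round(env.get_contact_force(),2))
st("down")
print(env.line_to(w(0,-.18,.088),velocity=.08,guard=8)); st("a")
print(env.line_to(w(0,-.13,.088),velocity=.03,guard=8)); st("b")
for n in("scene","top"):
    p,d=env.snapshot(n); cv2.imwrite(f"pics/{n}2.png",p)
```

```text
z 0.08729034389458334
down 6.71 [-0.0005 -0.2997  0.0873] [-0.71  0.06  0.57]
False
a 8.36 [-0.0003 -0.1801  0.0877] [-0.47  0.27 -0.08]
True
b 9.37 [ 0.0004 -0.1513  0.088 ] [ 1.15 -1.64  0.82]
```

View pics/scene2.png

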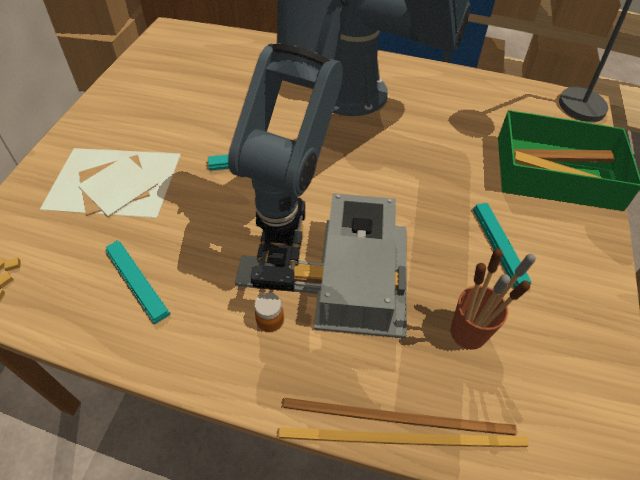

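The moulding's far end now shows at the stop, around (398,278). The arm halted at y = -0.151, where home predicts -0.1495, so I'll press once more to confirm it is fully home.

Run:
```python
from h import *
def st(s): print(s,round(env.get_time_s(),2),np.round(press(np.array(env.get_tool_pos())),4),np.round(env.get_contact_force(),2))
for i in range(2):
    print(env.line_to(w(0,-.13,.088),velocity=.02,guard=14)); st("b"); env.dwell(.2); st("c")
env.line_to(w(0,-.20,.088),velocity=.1); st("back")
env.line_to(w(0,-.25,.3),velocity=.3)
for n in("scene","top"):
    p,d=env.snapshot(n); cv2.imwrite(f"pics/{n}3.png",p)
    P=press(cloud(n,d))
    m=(P[...,2]>.026)&(P[...,2]<.042)&(abs(P[...,0])<.03)&(P[...,1]<-.08)&(P[...,1]>-.32)
    Q=P[m]; print(n,"end y",np.percentile(Q[:,1],[0,1,3]) if len(Q) else None)
    s=4; l,t,r,b=(225,180,415,345) if n=="scene" else (230,150,420,320)
    cv2.imwrite(f"pics/{n}3c.png",cv2.resize(p[t:b,l:r],None,fx=s*.85,fy=s*.85,interpolation=cv2.INTER_CUBIC))
```

```text
True
b 9.93 [ 0.0005 -0.151   0.0874] [ 0.88 -1.39  0.38]
c 10.12 [ 0.0003 -0.151   0.0871] [0.08 0.14 1.13]
True
b 10.57 [ 0.0011 -0.1506  0.0874] [-0.3  -2.31  0.99]
c 10.78 [ 0.001  -0.1506  0.0871] [ 1.09 -1.07  1.6 ]
back 11.42 [-0.0003 -0.2005  0.0879] [-0.19 -0.39  0.35]
scene end y [-0.14020262 -0.13874034 -0.13760802]
top end y [-0.13997301 -0.13919891 -0.13791359]
```

View pics/scene3c.png

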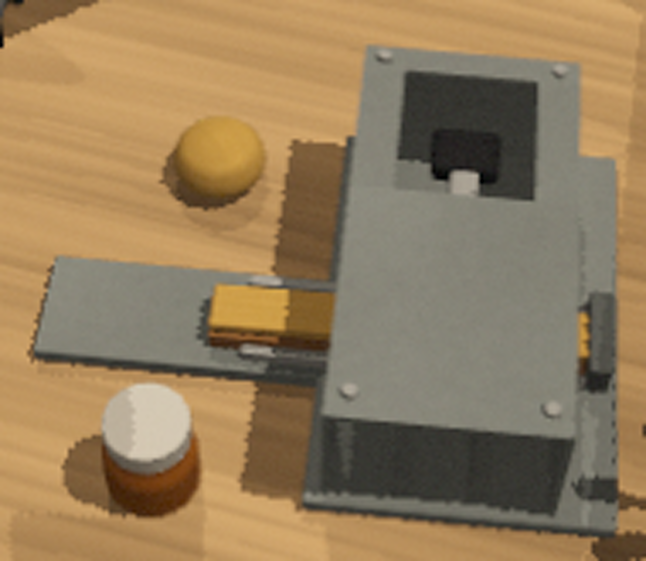

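View pics/top3c.png

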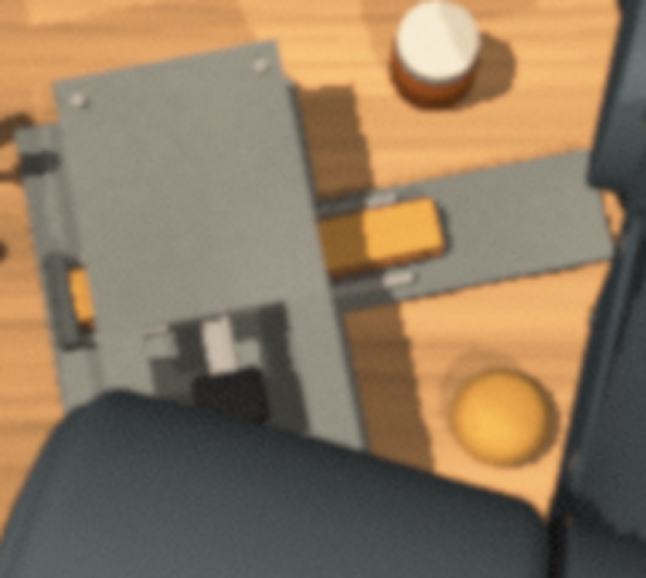

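The moulding is home: its end measures y = -0.140, and its far end meets the stop at about (590,335) in the scene crop. The stone and jar have not moved. Next is the paddle.

Run:
```python
from h import *
q=qd(TH)
def st(s): print(s,round(env.get_time_s(),2),np.round(press(np.array(env.get_tool_pos())),4),np.round(env.get_contact_force(),2))
env.goto(w(-.085,0,.26),q); st("above")
env.line_to(w(-.085,0,.175),velocity=.1); env.dwell(.1); st("in window")
f0=env.get_contact_force()[2]
z=.158; env.line_to(w(-.085,0,z),velocity=.08); env.dwell(.1); st("near")
env.line_to(w(-.085,0,.142),velocity=.05); env.dwell(.1); st("mid")
z=.142
while z>.126:
    z-=.002; env.line_to(w(-.085,0,z),velocity=.04); env.dwell(.1)
    F=np.mean([env.get_contact_force()[2] for _ in range(3)])-f0; st(f"z{z:.3f} F{F:.1f}")
    if F>17: break
t=env.get_time_s()
p,d=env.snapshot("scene"); cv2.imwrite("pics/scene4.png",p)
print("hold from",t,"F",F)
```

```text
above 13.43 [-0.0837 -0.0009  0.2603] [ 0.6   0.03 -0.24]
in window 14.53 [-8.450e-02 -1.000e-04  1.758e-01] [-0.18 -0.21  0.55]
near 14.99 [-0.0848  0.      0.1582] [ 0.63 -0.26 -0.32]
mid 15.56 [-8.430e-02 -1.000e-04  1.423e-01] [2.39 0.89 3.8 ]
z0.140 F2.8 15.91 [-8.450e-02 -1.000e-04  1.402e-01] [1.5  0.77 3.3 ]
z0.138 F3.5 16.26 [-8.50e-02 -1.00e-04  1.38e-01] [ 1.83 -0.75  4.09]
z0.136 F7.7 16.61 [-8.480e-02 -1.000e-04  1.367e-01] [ 0.74 -0.09  8.21]
z0.134 F17.2 16.96 [-0.0848 -0.      0.1361] [-0.51 -1.04 17.78]
hold from 16.9583 F 17.22791597773283
```

The force curve fits: about 3 N from the spring, then the foot meets the moulding near tip z = 0.067, now 17 N. I'll hold it there, then release.

Run:
```python
from h import *
def st(s): print(s,round(env.get_time_s(),2),np.round(press(np.array(env.get_tool_pos())),4),np.round(env.get_contact_force(),2))
for _ in range(8): env.dwell(.5); st("hold")
env.line_to(w(-.085,0,.16),velocity=.04); st("rel")
env.line_to(w(-.085,0,.28),velocity=.12)
env.goto([.45,-.2,.38],qd(TH)); env.dwell(.2); st("away")
for n in("scene","top"):
    p,d=env.snapshot(n); cv2.imwrite(f"pics/{n}5.png",p)
    W=cloud(n,d);P=press(W)
    m=(P[...,2]>.026)&(P[...,2]<.042)&(abs(P[...,0])<.03)&(P[...,1]<-.08)&(P[...,1]>-.32)
    Q=P[m]; print(n,"end y",np.percentile(Q[:,1],[0,1,3]) if len(Q) else None)
    pt=(P[...,2]<.094)&(P[...,2]>.055)&(abs(P[...,0]+.085)<.012)&(abs(P[...,1])<.015)
    print("paddle z",np.median(P[pt],0) if pt.any() else None)
    m=(P[...,2]>.092)&(P[...,2]<.108)&(P[...,0]>-.17)&(P[...,0]<.13)&(abs(P[...,1])<.09)
    print("guard",cv2.minAreaRect(W[m][:,:2].astype(np.float32)*1000))
```

```text
hold 17.51 [-0.0848 -0.      0.1361] [-0.47 -0.46 17.25]
hold 18.01 [-8.49e-02 -1.00e-04  1.36e-01] [-0.75 -0.9  17.61]
hold 18.51 [-0.0848 -0.      0.1361] [-1.04  0.36 17.98]
hold 19.01 [-0.0848 -0.      0.136 ] [-0.84 -0.26 17.31]
hold 19.51 [-8.480e-02 -1.000e-04  1.361e-01] [-1.43 -0.48 17.82]
hold 20.01 [-8.480e-02 -1.000e-04  1.361e-01] [-1.79 -1.   18.63]
hold 20.51 [-8.48e-02 -1.00e-04  1.36e-01] [-1.06  0.16 17.65]
hold 21.01 [-0.0848 -0.      0.1361] [-1.49 -0.51 17.12]
rel 21.81 [-8.590e-02  1.000e-04  1.594e-01] [-0.09 -0.82  0.65]
away 24.55 [-0.2248 -0.3282  0.3796] [0.57 0.28 0.04]
scene end y [-0.13984489 -0.1386498  -0.13774884]
paddle z [-0.08488039  0.00028705  0.08774141]
guard ((593.6874389648438, 160.46310424804688), (264.4264221191406, 128.830078125), 10.34925651550293)
top end y [-0.14012067 -0.13954    -0.1381432 ]
paddle z [-0.08488026 -0.00029712  0.08533736]
guard ((593.7614135742188, 160.84925842285156), (260.092529296875, 130.43960571289062), 10.276885032653809)
```

View pics/scene5.png

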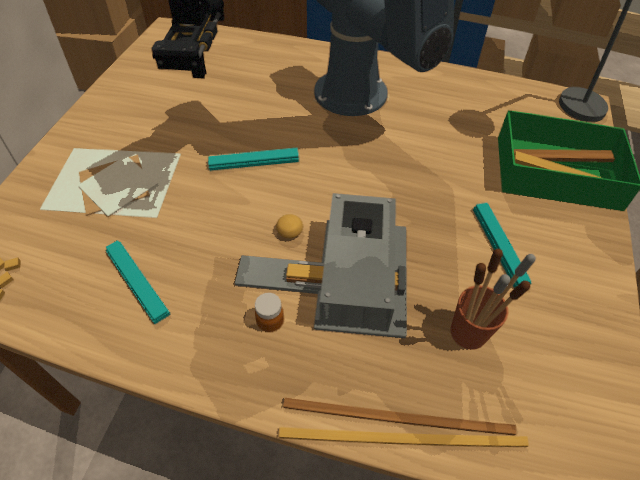

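View pics/scene4.png

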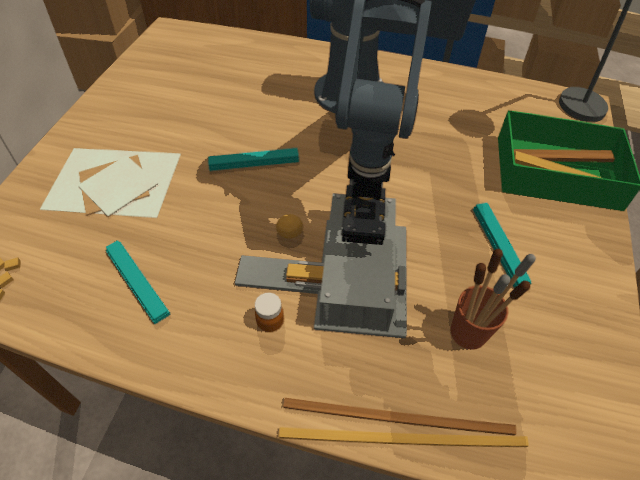

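In the final picture the moulding is home, with its end at (288,272) and the far end at the stop (400,278). The paddle is up again at (362,226), the arm is well clear, and the stone (289,227), jar (269,312) and pot are unmoved.

```bash
python3 -c "
from workcell import env
env.finish_job(); print(env.get_time_s())"
```

```text
the job is handed in; nothing more can be done
the job is handed in; nothing more can be done
```

The job is done and handed in at about 25 s, well inside the 54 s limit. I pushed the moulding home with closed fingertips. I then pressed the paddle through the window with about 17 N for over 4 s, released it and moved the arm away.

**Moulding home:** Its end face measures about y = -0.140 in the press frame from both cameras, before and after the press. That is the home value, and two more pushes against the stop moved it less than 1 mm.

**Press:** The force rose from about 3 N (spring alone) to 17 N over the last few millimetres. The fingertips stopped at 66 mm above the table, against the 68 mm expected for the foot meeting the moulding.

**After release:** The paddle is back up at z ≈ 0.086, the guard has not shifted, and the stone, jar and brush pot look unmoved in the pictures.

**One reading that disagreed:** While pushing, the guarded moves stopped on force, but the force read straight afterwards was only 1 to 2 N. I therefore judged "home" from the position and the pictures, not from that force.

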